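# Pulse the bench demagnetiser and open its pot

### The arm

A 6-joint arm with a two-finger parallel gripper is mounted at the origin on the work surface. World frame = base frame: x ahead of the robot, y to its left, z up, the work surface at z = 0. Lengths are in m, angles in rad, forces in N, time in s.
With the tool pointing down it reaches from about 0.3 to 1 m from the base axis. Payload 5.1 kg.
Tool frame: the origin (TCP) lies between the finger pads; the fingertips stand 11 mm ahead of it and the grasp point (between the pads) lies 8 mm behind it; z points along the fingers, y is the line along which they close (so a half turn about z gives the same grasp; the last joint's range is limited). The gripper opens to 95 mm and grips with 3 to 60 N. Pads are 20 mm wide; open, the fingers measure 119 mm over their backs; the gripper's body (75 mm by 180 mm) begins 59 mm behind the grasp point.
Start: joints at [-0.083, 0.124, 1.65, -0, 1.367, -0.083], TCP at [0.65, -0, 0.226] pointing down, gripper open.
Joint ranges: [-2.61, 2.61], [-1.02, 2.33], [0.03, 2.71], [-1.35, 4.49], [0.32, 2.68], [-2.91, 2.91]. Speed limits (rad/s): [2.57, 2.57, 3.14, 3.14, 3.14, 3.14].

### API

Orientations are given as a rotation vector (axis times angle).
In Python, from rig import ctrl gives the robot as it stands. The module is installed in compiled form; this text tells all that it offers.
- The arm moves only by the tool carry_out, never from a script. Its argument "steps" is text: rows parted by semicolons, each of 6 numbers parted by spaces: the shift along the world's x, y, z as a fraction of full scale, then the turn, a rotation vector about the world's x, y, z as a fraction of full scale. A call has 1 to 20 rows; each row shifts and turns the commanded pose from where the row before left it; what a row does not reach is not made up. Full scale, the value 1, is 2 cm for a shift and 0.1 rad for a turn. A row lasts 1/12 s, in which the tool goes at most 41.7 mm and 7.16 degrees, less where a joint would pass 70% of its speed; a pose out of reach is approached as far as the arm can. A call with a number of a shift or a turn outside -1 to 1 is refused whole. A call with a gripper value outside its range is refused whole. "fingers" is the closure, from 0 (fully open) to 1 (shut), set as the call begins (left out, the last holds). The fingers move at their own pace and stop on an object; the grip force is fixed at half the most. Time passes only in rows, so rows that do not move let the fingers close. It gives the time, the measured TCP pose, the force, the opening and the grip force at its end, in the units of the state.
- ctrl.sense(): the state, without advancing time (a new reading comes with each control period).
- ctrl.grab_frame(name): name is "scene" or "side" or "wrist"; returns the picture (420x560x3 uint8, red, green, blue); there is no depth.
- ctrl.camera_params(name): a dict with "vertical_fov" (degrees; the focal length in pixels is half the picture's height over the tangent of half this angle, whatever the lens; pixels are square), "cx", "cy" (the principal point, pixels), "extrinsics" (4x4, takes a point from camera to world coordinates). Camera axes: x right, y down, z forward; pixel columns grow to the right and rows downward; lengths in m; the calibration is good to about 2 mm. A picture is of the moment at which its call begins: read the wrist's pose just before it. camera_params takes no time and is no camera call; for the wrist camera it gives the pose at the moment of the call.
- ctrl.sign_off(): hands the job in; it is judged then, once.
Trained networks look in the newest picture that a camera, given by its name, has taken for a name from the list of things; names that differ only in an ending like _2 or _b are one class to them, and where a whole thing is asked for, a point or a joint stands for the part that bears it (a point fixed in the world has none). Each returns a list of dicts, best first, with "confidence" (0 to 1); they miss things now and then, are a little off and sometimes report something else, mostly with a low value. They report only what shows in the picture. A call takes as long as a camera call. They do not tell look-alikes from the thing itself.
- ctrl.trace(camera, target): "pixels" (420x560 bool, what is visible of it) and "xy" ([column, row] in pixels, amid what is visible of it).
The state is a dict: "time_s": time; "q": joint angles; "joint_velocities": joint speeds; "tau": joint torques, N m; "position": TCP position; "tcp_rot": TCP orientation; "ft_force": force on the tool from outside, world axes, zero at the start; "ft_torque": the same for the moment, N m; "width": finger opening in m; "grip_force": force on a finger pad.
Only numpy, scipy, OpenCV 4.12 (cv2) and the standard library are available. Lean on these libraries where they do the work, as an engineer would, in place of code of your own. Each camera call takes 0.05 s, during which the arm holds its last target. There are 200 camera calls.

### The job

A tap holder is waiting in the bench demagnetiser's steel pot. With the lid still seated on the pot, press the console's guarded push button fully down and let it come right back up; then take the lid off the pot, whose far edge is caught under a clip so that it must be tipped up from its side grip, and lay it gently, flat and grip side up, on the middle of the black rubber mat. Leave the tap holder in the pot and the other loose things on the bench where they are.

Things in the scene. Friction and masses are not known exactly. Their poses are not given: they have to be found in the camera images.
- console: fixed white-painted control box, 150 deep (x -70 to 80) x 130 wide (y) x 143 tall, origin on its underside. Its front (-x side) is a desk-like face sloping up at 40 degrees from z 55 at x = -70; the push button is in its middle
- pulse_top (a point): centre of the top of the push button: a black round cap, 32 diameter, in a 48 steel housing. Its z axis is the push axis, pointing out of the button: 40 degrees from vertical, leaning to console -x. Come in along this axis, tool tilted 40 degrees
- guard_bar (a point): middle of the front bar of the steel guard over the button. Two bars, 6 thick, 116 long along console y, 56 above the button top: this one 16 in front of the button centre (-x), the other 7 behind it, joined by side bars at y = +-58. They block a tool coming straight down; along the button axis there is 20 of room below this bar
- pulse (a joint): travel of the button in m: 0 is up, 0.008 is fully down; a spring returns it, 5 N hold it fully down
- pot: fixed open round steel pot: outer diameter 100, inner 92, rim 90 above the table, inner floor at 14, on a foot 124 in diameter and 10 thick; origin at the middle of its underside. Its clip is at its +x side
- clip (a point): underside of the tip of the bent steel clip fixed to the far side of the pot (pot +x 44, z 99). The clip is 24 wide, reaches from here out to x = 62, 4 thick, with an upright at x = 58 to 62: it overhangs the lid edge by 8, with 5 of play above the disc
- lid: loose aluminium lid, 120 g: disc 104 diameter, z 8 to 12; plug below, 84 diameter, z 0 to 8; origin at the middle of the plug underside, z up. Black grip at its -x side: x -91 to -47, 18 wide (y), z 10 to 24. On the pot its origin is 82 above the table, its x along the pot x. To free it: grip end up 15 to 20 degrees, draw 15 mm or more to the grip side, then lift
- holder: loose steel tap holder, 32 diameter, 50 tall, standing in the pot, hidden under the lid; origin at the middle of its underside
- mat: fixed black rubber mat, 220 (x) x 200 (y), 4 thick; origin at the middle of its underside
- spanner: bystander: open-ended steel spanner, 160 long, lying
- clamp: bystander: red G-clamp lying flat, about 150 x 100 x 15
- oiler: bystander: white plastic oil bottle with a pointed spout, 64 diameter, 170 tall, standing; origin at the middle of its underside
- parallel: bystander: ground steel bar, 30 x 160 x 16, lying
- brush: bystander: bench brush, 180 long, lying
- nut: bystander: dark steel shouldered collar nut, 40 diameter, 45 tall, standing
Mind the look-alikes: they are no part of the job. What is shaped like the console but green or purple is not meant.

How it is judged:
By the outcome, as a careful person would: the job done as asked, in the order asked, and still so for the second after the job is handed in, with the robot touching nothing.
It also fails if it takes over 64 s, if anything falls off the work surface, if the arm or the gripper's body presses on something with over 40 N, if the wrist force passes 120 N, or if a joint passes its speed limit or range.

## Working session

There is one attempt and no reset: what is moved stays moved. The work goes in short steps, Python scripts to look and compute and a tool call to move; the robot and the scene stay as the last step left them, time stands still between calls to the robot, and variables do not carry over. Pictures are saved under pics/ and viewed, at most 10 in all, crops included, and the job is handed in when it is done.

Besides the shell and the picture viewer there is one more tool, called after "Emit:" as name(argument=value, ...), one argument or row to a line, values as JSON. carry_out: Moves the arm, as the interface text tells. Its arguments: {"type":"object","properties":{"steps":{"type":"string"},"fingers":{"type":"number"}},"required":["steps"]}

```bash
mkdir -p pics
cat > h.py <<'E'
import numpy as np, cv2
from rig import ctrl
def cam(n):
    p=ctrl.camera_params(n); f=210/np.tan(np.radians(p["vertical_fov"])/2); return f,p["cx"],p["cy"],np.array(p["extrinsics"])
def ray(n,uv,P=None):
    f,cx,cy,E=P or cam(n); d=E[:3,:3]@np.array([(uv[0]-cx)/f,(uv[1]-cy)/f,1]); return E[:3,3],d/np.linalg.norm(d)
def atz(n,uv,z,P=None):
    o,d=ray(n,uv,P); return o+d*(z-o[2])/d[2]
def proj(n,p,P=None):
    f,cx,cy,E=P or cam(n); c=E[:3,:3].T@(np.array(p)-E[:3,3]); return np.array([cx+f*c[0]/c[2],cy+f*c[1]/c[2]])
def tri(rs):
    A=0;b=0
    for o,d in rs:
        M=np.eye(3)-np.outer(d,d);A=A+M;b=b+M@o
    return np.linalg.solve(A,b)
def save(n,img): cv2.imwrite("pics/"+n+".png",img[:,:,::-1])
E
python3 - <<'E'
from h import *
np.set_printoptions(precision=3,suppress=True)
a=[ctrl.grab_frame(n) for n in("scene","side","wrist")]
save("s0",np.hstack([cv2.resize(a[0],(400,300)),cv2.resize(a[1],(400,300))])) if 0 else [save(n+"0",x) for n,x in zip(("scene","side","wrist"),a)]
for n in("scene","side","wrist"):
    print(n,cam(n)[0],cam(n)[3].tolist() )
    for t in("console","pulse_top","pot","lid","mat"):
        for r in ctrl.trace(n,t)[:3]: print(n,t,round(r["confidence"],2),r["xy"],r["pixels"].sum(), atz(n,r["xy"],0.0))
print(ctrl.sense())
E
```

```text
scene 386.6186115669158 [[0.9881689463648122, 0.12978054495592037, -0.08172602762401447, 0.5682292384219984], [0.15315058657868957, -0.8634389168243857, 0.4806434590668378, -0.6423030467946953], [-0.008187262720846045, -0.48747332959257983, -0.873099491275229, 1.1671600023581845], [0.0, 0.0, 0.0, 1.0]]
scene console 0.95 [222.4, 120.7] 1688 [0.194 0.365 0.   ]
scene console 0.89 [308.3, 205.6] 2455 [0.573 0.03  0.   ]
scene console 0.88 [182.7, 265.8] 2760 [ 0.201 -0.25   0.   ]
scene pulse_top 0.52 [168.2, 261.5] 80 [ 0.15  -0.243  0.   ]
scene pot 0.67 [297.4, 142.3] 1324 [0.501 0.301 0.   ]
scene pot 0.6 [271.1, 303.4] 551 [ 0.499 -0.327  0.   ]
scene lid 0.67 [264.4, 285.1] 1056 [ 0.47  -0.274  0.   ]
scene mat 0.9 [296.7, 142.2] 1342 [0.498 0.301 0.   ]
side 509.0680329523068 [[-0.860457388278041, -0.33109345670128326, 0.38728569026924853, -0.021521711763788382], [-0.5090419803052838, 0.5256078990453696, -0.6816249692814867, 0.7917460588525761], [0.022121149260558033, -0.7836539155716049, -0.6208036689362298, 0.9128615899267544], [0.0, 0.0, 0.0, 1.0]]
side console 0.97 [291.6, 3
[... 737 characters left out ...]
8502161745], [-0.0008266130430134605, 0.260910909239798, -0.9653625299080844, 0.3839236454637968], [0.0, 0.0, 0.0, 1.0]]
wrist console 0.81 [198.9, 203.5] 24505 [ 0.554 -0.026  0.   ]
wrist pulse_top 0.55 [143.6, 221.4] 936 [ 0.487 -0.048  0.   ]
{'time_s': 0.9, 'q': array([-0.083,  0.124,  1.65 , -0.   ,  1.368, -0.083]), 'joint_velocities': array([ 0.001,  0.002,  0.   ,  0.   , -0.   ,  0.   ]), 'tau': array([ -0.001, -41.758, -36.023,   0.077,   0.043,  -0.   ]), 'position': array([ 0.65 , -0.   ,  0.226]), 'tcp_rot': array([ 2.221,  2.221, -0.   ]), 'ft_force': array([-0.694,  0.643, -0.207]), 'ft_torque': array([ 0.021, -0.005, -0.001]), 'grip_force': 0.0, 'width': 0.09502989024094781}
```

View pics/scene0.png

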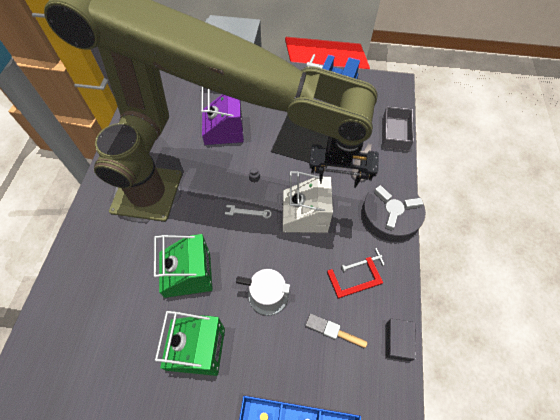

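View pics/side0.png

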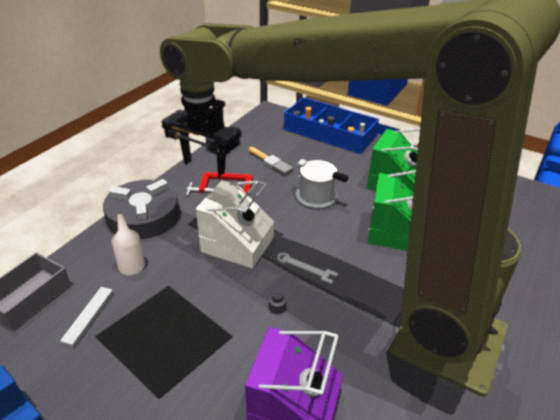

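The white console is at scene (308,206) and side (235,222). Its look-alikes are green at scene (183,266) and (192,343), and purple at (222,121). The pot and lid are at scene (267,290) and side (318,183), with the chuck at (394,210) as a round decoy. The mat is at side (165,337), under the arm in the scene view. I choose the white console, and will move to a closer wrist view to check that choice.

Emit:
carry_out(
  steps="-0.5 -0.5 1 0 0 0;-1 -1 1 0 0 0;-1 -1 1 0 0 0;-1 -1 1 0 0 0;-1 -1 1 0 0 0;-1 -1 0 0 0 0;-1 -1 0 0 0 0;-1 -1 0 0 0 0;0 0 0 0 0 0;0 0 0 0 0 0;0 0 0 0 0 0",
  fingers=1,
)

```text
time_s: 1.82
position: [0.5002, -0.1498, 0.3258]
tcp_rot: [2.222, 2.221, 0.001]
ft_force: [0.9, -0.0, 1.0]
width: 0.0272
grip_force: 0.0
```

Run:
```python
from h import *
import pickle
np.set_printoptions(precision=3,suppress=True)
D={}
for n in("wrist","scene","side"):
    P=cam(n); img=ctrl.grab_frame(n); D[n]=dict(P=P,img=img); save(n+"1",img)
    for t in("console","pulse_top","lid","pot","mat","guard_bar","clip"):
        D[n][t]=ctrl.trace(n,t)
        for r in D[n][t][:3]: print(n,t,round(r["confidence"],2),r["xy"],r["pixels"].sum(), atz(n,r["xy"],0.0,P))
pickle.dump(D,open("d1.pkl","wb"))
print(ctrl.sense()["time_s"],ctrl.sense()["position"])
```

```text
wrist console 0.79 [87.3, 250.5] 9922 [ 0.204 -0.275  0.   ]
wrist console 0.74 [350.2, 55.7] 17913 [0.592 0.    0.   ]
wrist console 0.51 [113.3, 346.1] 135 [ 0.222 -0.446  0.   ]
wrist pulse_top 0.77 [308.3, 50.6] 629 [0.537 0.007 0.   ]
wrist guard_bar 0.6 [83.0, 251.1] 9691 [ 0.197 -0.276 -0.   ]
wrist guard_bar 0.59 [349.6, 54.2] 17913 [0.592 0.002 0.   ]
wrist guard_bar 0.59 [118.5, 345.2] 164 [ 0.231 -0.444  0.   ]
wrist clip 0.96 [279.9, 252.1] 1697 [ 0.499 -0.278  0.   ]
scene console 0.9 [190.2, 345.3] 3457 [ 0.287 -0.483  0.   ]
scene console 0.89 [308.9, 210.4] 2155 [0.577 0.011 0.   ]
scene console 0.57 [184.9, 266.6] 2871 [ 0.208 -0.252 -0.   ]
scene pulse_top 0.63 [167.1, 262.2] 67 [ 0.148 -0.246  0.   ]
scene pulse_top 0.55 [312.8, 211.5] 1877 [0.591 0.009 0.   ]
scene pulse_top 0.51 [294.1, 198.1] 34 [0.521 0.053 0.   ]
scene lid 0.72 [267.1, 287.1] 1017 [ 0.479 -0.279 -0.   ]
scene lid 0.19 [293.3, 197.9] 41 [0.518 0.053 0.   ]
scene pot 0.66 [272.3, 305.5] 540 [ 0.504 -0.333  0.   ]
scene mat 0.81 [317.7, 142.5] 1370 [0.578 0.311 0.   ]
scene guard_bar 0.81 [184.0,
[... 377 characters left out ...]
 [0.238 0.269 0.   ]
side pulse_top 0.53 [412.3, 155.3] 75 [ 0.319 -0.676  0.   ]
side pulse_top 0.44 [246.9, 214.4] 89 [ 0.613 -0.124  0.   ]
side pulse_top 0.43 [315.5, 379.1] 164 [0.204 0.24  0.   ]
side lid 0.71 [321.0, 172.6] 691 [ 0.53  -0.421 -0.   ]
side pot 0.95 [314.0, 192.5] 1157 [ 0.5   -0.317  0.   ]
side mat 0.61 [160.4, 336.3] 7781 [0.54  0.322 0.   ]
side guard_bar 0.84 [291.2, 378.9] 7112 [0.246 0.265 0.   ]
side guard_bar 0.83 [392.2, 207.4] 3054 [ 0.274 -0.374 -0.   ]
side guard_bar 0.74 [235.9, 227.4] 4968 [ 0.607 -0.061  0.   ]
side clip 0.65 [310.1, 193.1] 1057 [ 0.509 -0.308 -0.   ]
side clip 0.62 [233.4, 226.3] 4936 [ 0.615 -0.061 -0.   ]
3.0167 [ 0.5   -0.15   0.326]
```

View pics/wrist1.png

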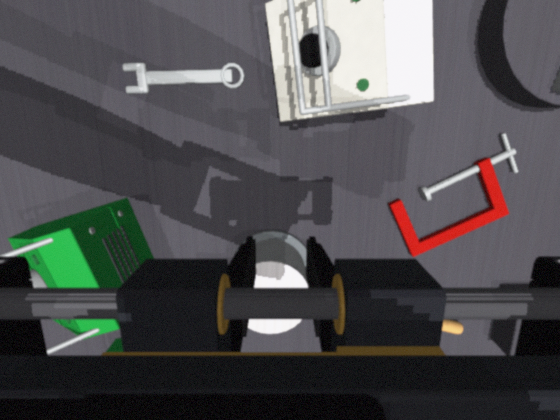

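Wrist view: the white console is at the top, with the cap at about (312,48) and its guard. The pot is hidden behind the fingers. I'll step back in -y to see the pot and console together.

Emit:
carry_out(
  steps="0 -1 0 0 0 0;0 -1 0 0 0 0;0 -1 0 0 0 0;0 -1 0 0 0 0;0 -1 0 0 0 0;0 -1 0 0 0 0;0 -1 0 0 0 0;0 -1 0 0 0 0;0 -1 0 0 0 0;0 -1 0 0 0 0;0 -1 0 0 0 0;0 -1 0 0 0 0;0 0 0 0 0 0;0 0 0 0 0 0;0 0 0 0 0 0",
)

```text
time_s: 4.27
position: [0.5, -0.3896, 0.3255]
tcp_rot: [-2.221, -2.221, -0.001]
ft_force: [0.1, -0.7, -0.0]
width: 0.0007
grip_force: 0.0
```

Run:
```python
from h import *
import pickle
np.set_printoptions(precision=3,suppress=True)
D=pickle.load(open("d1.pkl","rb"))
D["w1"]=D["wrist"]
n="wrist";P=cam(n); img=ctrl.grab_frame(n); D["w2"]=dict(P=P,img=img); save("wrist2",img)
for t in("console","pulse_top","lid","pot"):
        D["w2"][t]=ctrl.trace(n,t)
        for r in D["w2"][t][:3]: print(n,t,round(r["confidence"],2),r["xy"],r["pixels"].sum(), atz(n,r["xy"],0.0,P))
# side and scene now without the arm over the pot / mat
for n in("scene","side"):
    P=cam(n);D[n+"2"]=dict(P=P,img=ctrl.grab_frame(n)); save(n+"2",D[n+"2"]["img"])
    for t in("console","pulse_top","mat","lid","pot"):
        D[n+"2"][t]=ctrl.trace(n,t)
        for r in D[n+"2"][t][:3]: print(n,t,round(r["confidence"],2),r["xy"],r["pixels"].sum(), atz(n,r["xy"],0.0,P))
pickle.dump(D,open("d2.pkl","wb"))
print(ctrl.sense()["time_s"])
```

```text
wrist console 0.85 [56.9, 74.0] 16975 [ 0.201 -0.262  0.   ]
wrist console 0.59 [126.5, 242.9] 12701 [ 0.265 -0.503  0.   ]
wrist pulse_top 0.73 [87.7, 268.4] 471 [ 0.2   -0.545  0.   ]
wrist lid 0.79 [263.1, 100.1] 7594 [ 0.476 -0.295  0.   ]
wrist pot 0.89 [315.6, 105.3] 395 [ 0.548 -0.302  0.   ]
scene console 0.9 [313.2, 200.3] 2106 [0.588 0.054 0.   ]
scene console 0.9 [183.8, 266.9] 2860 [ 0.205 -0.253  0.   ]
scene console 0.69 [191.5, 345.3] 3411 [ 0.291 -0.483  0.   ]
scene pulse_top 0.59 [173.4, 340.8] 108 [ 0.236 -0.479  0.   ]
scene pulse_top 0.34 [308.4, 141.6] 2389 [0.542 0.31  0.   ]
scene mat 0.69 [306.3, 138.9] 2390 [0.533 0.322 0.   ]
scene lid 0.48 [272.5, 300.6] 138 [ 0.502 -0.318  0.   ]
scene pot 0.94 [266.9, 307.6] 434 [ 0.489 -0.342  0.   ]
side console 0.96 [373.1, 204.5] 352 [ 0.327 -0.357  0.   ]
side console 0.8 [231.4, 225.3] 4677 [ 0.622 -0.062  0.   ]
side console 0.77 [294.6, 380.5] 7055 [ 0.238  0.264 -0.   ]
side pulse_top 0.66 [318.2, 380.9] 183 [0.197 0.24  0.   ]
side mat 0.84 [163.5, 337.5] 7951 [0.532 0.321 0.   ]
side lid 0.78 [318.8, 172.1] 645 [ 0.538 -0.42   0.   ]
side pot 0.64 [313.4, 194.9] 1120 [ 0.496 -0.305  0.   ]
side pot 0.55 [321.7, 174.4] 735 [ 0.524 -0.414 -0.   ]
side pot 0.54 [232.8, 223.0] 4750 [ 0.625 -0.072  0.   ]
5.1167
```

View pics/wrist2.png

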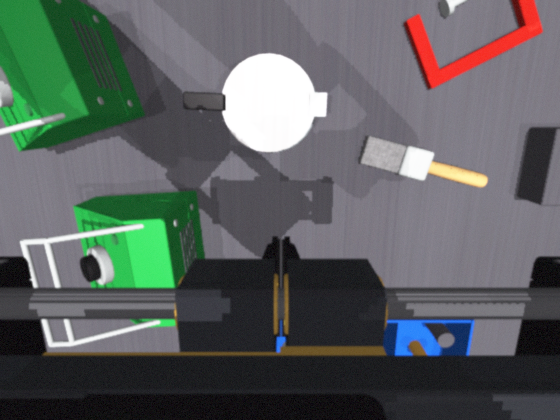

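Wrist view: the lid disc is centred at about (269,102). Its black grip runs from column 185 to 225 at row 101, and the steel clip is at about (320,104), opposite the grip. Next I'll fit the models to the silhouettes.

```bash
cat > fit.py <<'E'
from h import *
import pickle
from scipy.optimize import minimize
np.set_printoptions(precision=4,suppress=True)
D=pickle.load(open("d2.pkl","rb"))
def circ(r,z,n=48,c=0): a=np.linspace(0,2*np.pi,n,endpoint=False); return np.c_[c+r*np.cos(a),r*np.sin(a),0*a+z]
def box(x0,x1,y0,y1,z0,z1): return np.array([[x,y,z] for x in(x0,x1) for y in(y0,y1) for z in(z0,z1)],float)
pr=[(-.07,0),(-.07,.055),(.035,.143),(.08,.143),(.08,0)]
CON=[np.array([[x,y,z] for x,z in pr for y in(-.065,.065)])]
LID=[np.vstack([circ(.052,.008),circ(.052,.012)]),box(-.091,-.047,-.009,.009,.010,.024)]
MAT=[box(-.11,.11,-.1,.1,0,.004)]
def rend(parts,v,P):
    m=np.zeros((420,560),np.float32); c,s=np.cos(v[3]),np.sin(v[3]); R=np.array([[c,-s,0],[s,c,0],[0,0,1]])
    f,cx,cy,E=P
    for p in parts:
        w=(p@R.T+v[:3]-E[:3,3])@E[:3,:3]; uv=np.c_[cx+f*w[:,0]/w[:,2],cy+f*w[:,1]/w[:,2]]
        h=cv2.convexHull(uv.astype(np.float32)); t=np.zeros_like(m,np.uint8)
        cv2.fillConvexPoly(t,np.round(h*16).astype(np.int32),255,cv2.LINE_AA,4); m=np.maximum(m,t/255.)
    return m
def fit(parts,obs,v0,name,freez=False):
    def cost(v):
        v=np.array(v); 
        if freez: v[2]=v0[2]
        k=0
        for mask,P in obs:
            r=rend(parts,v,P); k+=np.minimum(r,mask).sum()/np.maximum(r,mask).sum()
        return -k/len(obs)
    sm=np.vstack([v0]+[np.array(v0)+d for d in np.diag([.02,.02,.01,.15])])
    o=minimize(cost,v0,method="Nelder-Mead",options=dict(initial_simplex=sm,maxiter=400,xatol=1e-5,fatol=1e-6))
    o=minimize(cost,o.x,method="Nelder-Mead",options=dict(maxiter=400,xatol=1e-5,fatol=1e-6))
    print(name,o.x,"yaw deg",np.degrees(o.x[3]),"IoU",-o.fun); return o.x
def pick(k,t,xy):
    b=min(D[k][t],key=lambda r:np.hypot(*(np.array(r["xy"])-xy))); return b["pixels"].astype(np.float32),D[k]["P"]
def op(o): return cv2.morphologyEx(o[0],cv2.MORPH_OPEN,np.ones((5,5))),o[1]
E
python3 - <<'E'
from fit import *
A=[("w1",(350,56)),("scene",(309,210)),("scene2",(313,200)),("side2",(231,225))]
obs=[op(pick(k,"console",x)) for k,x in A]
v=fit(CON,obs,[.62,-.03,0,.1],"con")
for (k,x),o in zip(A,obs): fit(CON,[o],[*v[:2],0,v[3]],"con "+k,True)
L=[("w2",(263,100)),("scene",(267,287)),("side2",(319,172)),("side",(321,173))]
ob=[pick(k,"lid",x) for k,x in L]
v=fit(LID,ob,[.47,-.29,.082,0],"lid")
for (k,x),o in zip(L,ob): fit(LID,[o],[*v[:2],.082,v[3]],"lid "+k,True)
mo=[pick("side2","mat",(163,337)),pick("side","mat",(160,336))]
fit(MAT,mo,[.54,.32,0,.2],"mat",True); fit(MAT,mo[:1],[.54,.32,0,-.3],"mat",True)
# button
uv=[("w1",(308.3,50.6)),("scene",(294.1,198.1)),("side",(246.9,214.4))]
print("button",tri([ray(None,x,D[k]["P"]) for k,x in uv]))
# overlay check crop
o=[]
for k,parts,vv,c in(("side2",MAT,None,None),): pass
E
```

```text
con [ 0.5592 -0.0083 -0.0003  0.1216] yaw deg 6.964634858328601 IoU 0.8778449377091712
con w1 [ 0.5593 -0.0079  0.0036  0.1238] yaw deg 7.095388232964781 IoU 0.9811068287163295
con scene [ 0.5605 -0.0105  0.0077  0.0904] yaw deg 5.180854622567006 IoU 0.8008049107687305
con scene2 [ 0.5605 -0.0045  0.0027  0.0978] yaw deg 5.603527425326472 IoU 0.7999942505779681
con side2 [ 0.5631 -0.0134  0.0043  0.1802] yaw deg 10.323199789933643 IoU 0.9525116770597204
lid [ 0.486  -0.3051  0.0823 -0.0718] yaw deg -4.113798090946168 IoU 0.8514222719413063
lid w2 [ 0.4861 -0.3046  0.0898 -0.0599] yaw deg -3.432466763683201 IoU 0.9213730665517923
lid scene [ 0.4839 -0.3021  0.0855 -0.045 ] yaw deg -2.5794152531021175 IoU 0.8391222850631126
lid side2 [ 0.489  -0.3103  0.0924 -0.1533] yaw deg -8.784793587991937 IoU 0.8068018325468572
lid side [ 0.4865 -0.3071  0.1012 -0.1136] yaw deg -6.510885729570923 IoU 0.85949739620192
mat [ 0.5338  0.3172  0.0209 -0.1791] yaw deg -10.261751053002616 IoU 0.9607175764299594
mat [ 0.5339  0.3173  0.0062 -0.1849] yaw deg -10.594676503411653 IoU 0.9706197561371729
button [ 0.5292 -0.0123  0.1126]
```

Run:
```python
from fit import *
P=D["w2"]["P"];img=D["w2"]["img"].astype(int)
g=img.max(2)
# white disc top contour
w=np.zeros((420,560),np.uint8);w[40:160,215:312]=(img.min(2)>200)[40:160,215:312]
c=max(cv2.findContours(w,0,2)[0],key=cv2.contourArea); e=cv2.fitEllipse(c);print("disc",e, atz(None,e[0],.094,P), e[1][0]*P[3][2,3]/P[0])
b=np.zeros((420,560),np.uint8);b[85:118,178:226]=(g<45)[85:118,178:226]
c=max(cv2.findContours(b,0,2)[0],key=cv2.contourArea);r=cv2.minAreaRect(c);print("grip",r,[atz(None,q,.106,P)[:2] for q in cv2.boxPoints(r)])
def ov(k,parts,v,crop,sc):
    m=D[k]["img"].copy();x0,y0,x1,y1=crop
    m=cv2.resize(m[y0:y1,x0:x1],(400,300))
    big=m.copy()
    for p in parts:
        rr=(rend([p],v,D[k]["P"])>.5).astype(np.uint8)
        cc=cv2.findContours(rr,0,2)[0]
        for q in cc: cv2.polylines(big,[np.round((q-[x0,y0])*[400/(x1-x0),300/(y1-y0)]).astype(np.int32)],True,(255,0,255),1)
    return big
BT=[circ(.016,0)@np.array([[np.cos(.698),0,-np.sin(.698)],[0,1,0],[np.sin(.698),0,np.cos(.698)]]).T]
B=np.array([[np.cos(.698),0,-np.sin(.698)],[0,1,0],[np.sin(.698),0,np.cos(.698)]])
BT=[circ(.016,0)@B.T+np.array([-.029,0,.1128]),box(-.048,-.042,-.058,.058,.166,.172),box(-.025,-.019,-.058,.058,.166,.172)]
vc=[.5592,-.0083,0,.1216]
a=ov("w1",CON+BT,vc,(240,0,440,150),1);b2=ov("side2",CON+BT,vc,(180,160,300,250),1)
d=ov("w2",LID,[.486,-.3046,.082,-.05],(160,30,340,165),1);m=ov("side2",MAT,[.5339,.3173,0,-.182],(80,270,240,390),1)
save("ov",np.vstack([np.hstack([a,b2]),np.hstack([d,m])]))
```

```text
disc ((268.47430419921875, 102.22614288330078), (92.81707763671875, 98.07228088378906), 167.8974151611328) [ 0.4868 -0.3016  0.094 ] 0.13262609217153137
grip ((198.35000610351562, 108.05001831054688), (0.9486832022666931, 3.1622774600982666), 71.56504821777344) [array([ 0.4103, -0.308 ]), array([ 0.4136, -0.307 ]), array([ 0.4139, -0.3079]), array([ 0.4106, -0.309 ])]
```

View pics/ov.png

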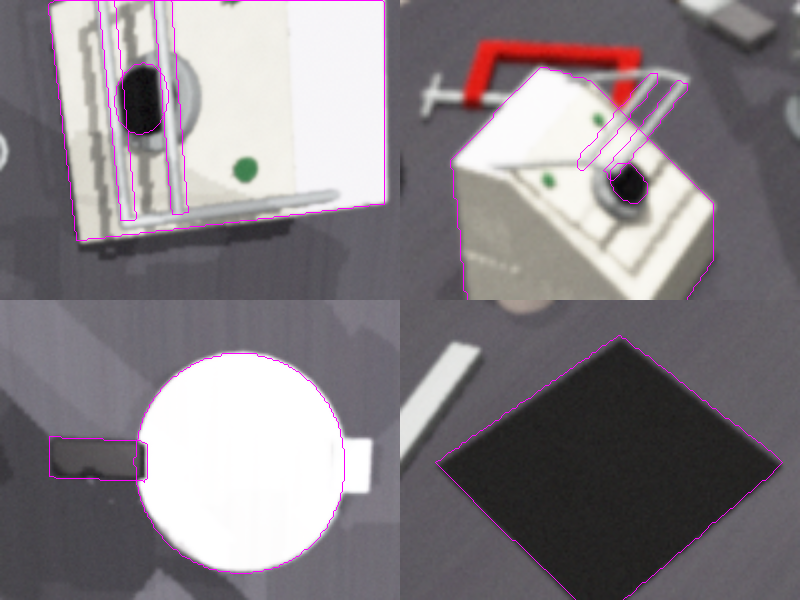

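The overlay shows the fits landing well on the console and cap, the lid and grip, and the mat, and the chosen console is the white one. Next I'll transit to the button axis while turning the tool yaw.

Emit:
carry_out(
  steps="-0.13 0.97 0 0 0 -0.763;-0.13 0.97 0 0 0 -0.763;-0.13 0.97 0 0 0 -0.763;-0.13 0.97 0 0 0 -0.763;-0.13 0.97 0 0 0 -0.763;-0.13 0.97 0 0 0 -0.763;-0.13 0.97 0 0 0 -0.763;-0.13 0.97 0 0 0 -0.763;-0.13 0.97 0 0 0 -0.763;-0.13 0.97 0 0 0 -0.763;-0.13 0.97 0 0 0 -0.763;-0.13 0.97 0 0 0 -0.763;-0.13 0.97 0 0 0 -0.763;-0.13 0.97 0 0 0 -0.763;-0.13 0.97 0 0 0 -0.763;-0.13 0.97 0 0 0 -0.763;-0.13 0.97 0 0 0 -0.763;-0.13 0.97 0 0 0 -0.763;-0.13 0.97 0 0 0 -0.763;0 0 0 0 0 0",
  fingers=1,
)

```text
time_s: 6.78
position: [0.4502, -0.0192, 0.326]
tcp_rot: [-3.135, -0.192, -0.001]
ft_force: [-1.1, -0.6, -0.7]
width: 0.0007
grip_force: 0.0
```

Emit:
carry_out(
  steps="0 0 0 0.085 -0.693 0;0 0 0 0.085 -0.693 0;0 0 0 0.085 -0.693 0;0 0 0 0.085 -0.693 0;0 0 0 0.085 -0.693 0;0 0 0 0.085 -0.693 0;0 0 0 0.085 -0.693 0;0 0 0 0.085 -0.693 0;0 0 0 0.085 -0.693 0;0 0 0 0.085 -0.693 0;0 0 0 0 0 0;0 0 0 0 0 0",
)

```text
time_s: 7.78
position: [0.4501, -0.0222, 0.3253]
tcp_rot: [-2.91, -0.176, -1.057]
ft_force: [0.1, 0.6, 1.1]
width: 0.0009
grip_force: 0.0
```

```bash
cat > st.py <<'E'
from h import *
from scipy.spatial.transform import Rotation as R
np.set_printoptions(precision=4,suppress=True)
s=ctrl.sense();M=R.from_rotvec(s["tcp_rot"]).as_matrix()
print(s["time_s"],s["position"],"q",s["q"],"F",s["ft_force"],s["width"]);print(M)
E
python3 st.py
```

```text
7.7833 [ 0.4501 -0.0222  0.3253] q [-0.3566 -0.8672  2.3282  0.3427  1.0666  1.0225] F [0.1411 0.6171 1.1277] 0.0008721366067032362
[[ 0.7612  0.12    0.6373]
 [ 0.0924 -0.9928  0.0765]
 [ 0.6419  0.0007 -0.7668]]
```

Emit:
carry_out(
  steps="0.05 0.01 -0.92 0 0 0;0.05 0.01 -0.92 0 0 0;0.05 0.01 -0.92 0 0 0;0.05 0.01 -0.92 0 0 0;0.05 0.01 -0.92 0 0 0;0.05 0.01 -0.92 0 0 0;0.05 0.01 -0.92 0 0 0;0 0 0 0 0 0;0 0 0 0 0 0",
)

```text
time_s: 8.53
position: [0.4576, -0.0199, 0.1964]
tcp_rot: [-2.909, -0.177, -1.054]
ft_force: [-0.2, 0.2, 0.4]
width: 0.0001
grip_force: 0.0
```

```bash
python3 st.py
python3 - <<'E'
from h import *
a=ctrl.grab_frame("side")[130:300,150:376];b=ctrl.grab_frame("wrist")
save("pre",np.hstack([cv2.resize(a,(400,300)),cv2.resize(b,(400,300))]))
E
```

```text
8.5333 [ 0.4576 -0.0199  0.1964] q [-0.3412 -0.8004  2.5087  0.3985  0.833   0.9293] F [-0.2063  0.1973  0.4214] 0.0001147838077742729
[[ 0.7621  0.1218  0.6359]
 [ 0.0927 -0.9926  0.0789]
 [ 0.6408 -0.0012 -0.7677]]
```

View pics/pre.png

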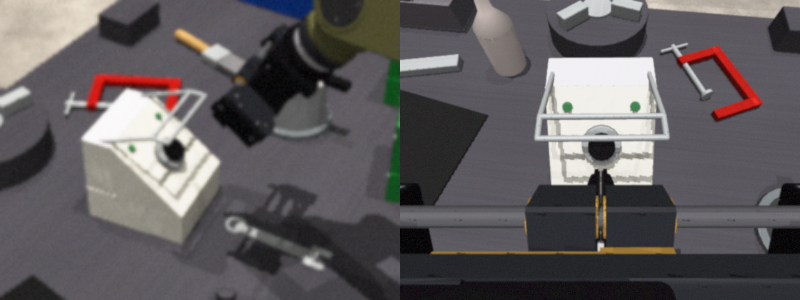

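The pre-press picture shows the finger tips in line with the cap, at wrist column 601 for both, and clear of the front bar. Approaching along the axis.

Emit:
carry_out(
  steps="0.309 0.03 -0.372 0 0 0;0.309 0.03 -0.372 0 0 0;0.309 0.03 -0.372 0 0 0;0.309 0.03 -0.372 0 0 0;0.309 0.03 -0.372 0 0 0;0.309 0.03 -0.372 0 0 0;0.309 0.03 -0.372 0 0 0;0.309 0.03 -0.372 0 0 0;0.309 0.03 -0.372 0 0 0;0.309 0.03 -0.372 0 0 0;0 0 0 0 0 0;0 0 0 0 0 0",
)

```text
time_s: 9.63
position: [0.5205, -0.0144, 0.1242]
tcp_rot: [-2.908, -0.177, -1.061]
ft_force: [-0.1, 0.4, 2.3]
width: 0.0004
grip_force: 0.9
```

```bash
python3 st.py
```

```text
9.6333 [ 0.5205 -0.0144  0.1242] q [-0.263  -0.4698  2.458   0.4857  0.5435  0.8459] F [-0.1267  0.3841  2.3293] 0.00039755695873541845
[[ 0.7593  0.1213  0.6393]
 [ 0.0931 -0.9926  0.0779]
 [ 0.6441  0.0004 -0.765 ]]
```

Emit:
carry_out(
  steps="0.064 0.008 -0.077 0 0 0;0.064 0.008 -0.077 0 0 0;0 0 0 0 0 0;0 0 0 0 0 0",
)

```text
time_s: 9.97
position: [0.523, -0.014, 0.1211]
tcp_rot: [-2.907, -0.176, -1.063]
ft_force: [-0.5, -0.5, 5.0]
width: 0.0002
grip_force: 1.8
```

Emit:
carry_out(
  steps="0.064 0.008 -0.077 0 0 0;0.064 0.008 -0.077 0 0 0;0 0 0 0 0 0;0 0 0 0 0 0",
)

```text
time_s: 10.3
position: [0.5252, -0.0138, 0.1187]
tcp_rot: [-2.908, -0.179, -1.061]
ft_force: [-22.3, -2.9, 22.0]
width: 0.0005
grip_force: 15.6
```

The force followed the spring (2 to 5 N) and then jumped to about 31 N along the axis after roughly 8 mm of travel, so the button is fully down. Now backing out along the axis.

Emit:
carry_out(
  steps="-0.15 -0.018 0.18 0 0 0;-0.309 -0.037 0.372 0 0 0;-0.309 -0.037 0.372 0 0 0;-0.309 -0.037 0.372 0 0 0;-0.309 -0.037 0.372 0 0 0;-0.309 -0.037 0.372 0 0 0;-0.309 -0.037 0.372 0 0 0;-0.309 -0.037 0.372 0 0 0;-0.309 -0.037 0.372 0 0 0;-0.309 -0.037 0.372 0 0 0;-0.309 -0.037 0.372 0 0 0;-0.309 -0.037 0.372 0 0 0;0 0 0.8 0 0 0;0 0 0.8 0 0 0;0 0 0.8 0 0 0;0 0 0.8 0 0 0;0 0 0.8 0 0 0;0 0 0 0 0 0",
)

```text
time_s: 11.8
position: [0.4542, -0.0221, 0.285]
tcp_rot: [-2.907, -0.177, -1.065]
ft_force: [0.4, -0.1, 0.3]
width: 0.0005
grip_force: 0.0
```

```bash
python3 st.py
python3 - <<'E'
from h import *
ctrl.grab_frame("side"); P=cam("side")
r=ctrl.trace("side","pulse_top")
print([(x["confidence"],x["xy"],x["pixels"].sum()) for x in r[:4]])
E
```

```text
11.8 [ 0.4542 -0.0221  0.285 ] q [-0.353  -0.8572  2.3909  0.3588  0.9929  0.9943] F [ 0.3576 -0.1204  0.3146] 0.0005363125160967191
[[ 0.7578  0.1211  0.6412]
 [ 0.0933 -0.9926  0.0772]
 [ 0.6458  0.0013 -0.7635]]
[(0.68, [317.4, 378.0], np.int64(162)), (0.56, [413.2, 154.4], np.int64(89)), (0.55, [418.8, 201.8], np.int64(61)), (0.51, [248.8, 214.7], np.int64(87))]
```

The button is back up: it shows at (249,215), as before the press. Now untilting and going over the lid's grip with the fingers open.

Emit:
carry_out(
  steps="-0.14 -1 0 -0.085 0.693 0;-0.14 -1 0 -0.085 0.693 0;-0.14 -1 0 -0.085 0.693 0;-0.14 -1 0 -0.085 0.693 0;-0.14 -1 0 -0.085 0.693 0;-0.14 -1 0 -0.085 0.693 0;-0.14 -1 0 -0.085 0.693 0;-0.14 -1 0 -0.085 0.693 0;-0.14 -1 0 -0.085 0.693 0;-0.14 -1 0 -0.085 0.693 0;-0.15 -1 0 0 0 -0.4;-0.15 -1 0 0 0 -0.4;-0.15 -1 0 0 0 -0.4;-0.15 -0.96 0 0 0 -0.4;0 0 -0.7 0 0 0;0 0 -0.7 0 0 0;0 0 -0.7 0 0 0;0 0 0 0 0 0;0 0 0 0 0 0",
  fingers=0,
)

```text
time_s: 13.48
position: [0.4127, -0.2994, 0.2371]
tcp_rot: [-3.138, 0.059, 0.005]
ft_force: [-0.1, 0.1, 0.1]
width: 0.0946
grip_force: 0.0
```

```bash
python3 st.py
python3 - <<'E'
from h import *
P=cam("wrist");img=ctrl.grab_frame("wrist");save("lid3",img)
M=R=None
f=lambda x,y,z:(lambda l:proj(None,l,P))(np.array([.486+x*np.cos(-.045)-y*np.sin(-.045),-.3046+x*np.sin(-.045)+y*np.cos(-.045),z]))
for p in[(-.091,.009,.106),(-.091,-.009,.106),(-.047,.009,.106),(-.047,-.009,.106),(0,0,.094),(.052,0,.094),(0,.052,.094),(.062,.012,.107),(.062,-.012,.107)]:
    u=f(*p);print(p,u);cv2.circle(img,tuple(int(round(t)) for t in u),2,(255,0,255),-1)
save("lid3o",img)
E
```

```text
13.4833 [ 0.4127 -0.2994  0.2371] q [-0.7329 -0.1957  1.9418  0.0002  1.4     0.8753] F [-0.0667  0.1304  0.1304] 0.09460621315610206
[[ 0.9993 -0.0374 -0.0033]
 [-0.0374 -0.9993  0.0032]
 [-0.0034 -0.003  -1.    ]]
(-0.091, 0.009, 0.106) [272.67555975 221.22571871]
(-0.091, -0.009, 0.106) [292.78477408 221.37249281]
(-0.047, 0.009, 0.106) [272.71803266 172.46216271]
(-0.047, -0.009, 0.106) [293.62859314 172.6147138 ]
(0, 0, 0.094) [283.59291375 115.93370767]
(0.052, 0, 0.094) [284.18693148  50.05487123]
(0, 0.052, 0.094) [223.01215496 115.49198807]
(0.062, 0.012, 0.107) [268.92712409  32.75855319]
(0.062, -0.012, 0.107) [299.97570184  32.98475946]
```

View pics/lid3o.png

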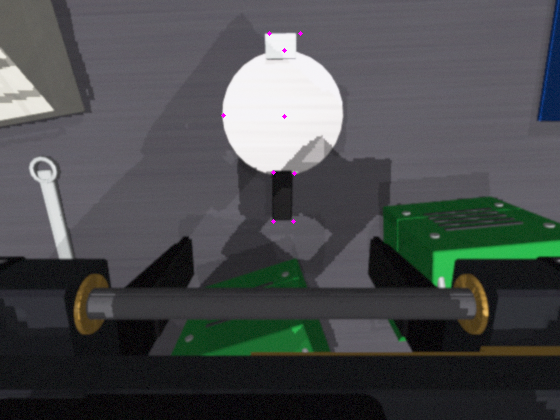

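The predicted points land on the grip (columns 272–293) and the disc, so the tool is in line. Descending to straddle the grip.

Emit:
carry_out(
  steps="0.07 -0.1 -1 0 0 0;0 0 -1 0 0 0;0 0 -1 0 0 0;0 0 -1 0 0 0;0 0 -1 0 0 0;0 0 -1 0 0 0;0 0 -0.6 0 0 0;0 0 0 0 0 0;0 0 0 0 0 0;0 0 0 0 0 0",
)

```text
time_s: 14.37
position: [0.4159, -0.3037, 0.1094]
tcp_rot: [3.139, -0.061, 0.003]
ft_force: [0.2, 0.4, 1.0]
width: 0.0952
grip_force: 0.0
```

Emit:
carry_out(
  steps="0 0 0 0 0 0;0 0 0 0 0 0;0 0 0 0 0 0",
)

```text
time_s: 14.62
position: [0.4155, -0.3036, 0.1089]
tcp_rot: [3.14, -0.061, 0.002]
ft_force: [0.1, -0.6, 0.0]
width: 0.0953
grip_force: 0.0
```

```bash
python3 st.py
```

```text
14.6167 [ 0.4155 -0.3036  0.1089] q [-0.7354 -0.0744  2.0571  0.      1.1569  0.8743] F [ 0.1409 -0.6084  0.0441] 0.09527030353887461
[[ 0.9992 -0.0389  0.0015]
 [-0.0389 -0.9992 -0.0013]
 [ 0.0015  0.0012 -1.    ]]
```

Emit:
carry_out(
  steps="-0.05 0.1 -0.35 0 0 0;0 0 -0.3 0 0 0;0 0 0 0 0 0;0 0 0 0 0 0;0 0 0 0 0 0",
)

```text
time_s: 15.03
position: [0.4138, -0.301, 0.0944]
tcp_rot: [-3.141, 0.061, 0.001]
ft_force: [0.8, 0.1, 0.1]
width: 0.0951
grip_force: 0.0
```

Emit:
carry_out(
  steps="0 0 0 0 0 0;0 0 0 0 0 0;0 0 0 0 0 0;0 0 0 0 0 0;0 0 0 0 0 0;0 0 0 0 0 0;0 0 0 0 0 0;0 0 0 0 0 0;0 0 0 0 0 0;0 0 0 0 0 0;0 0 0 0 0 0;0 0 0 0 0 0",
  fingers=1,
)

```text
time_s: 16.03
position: [0.4139, -0.3011, 0.0947]
tcp_rot: [-3.141, 0.061, 0.0]
ft_force: [-0.2, -0.5, -0.4]
width: 0.0206
grip_force: 0.0
```

```bash
python3 st.py
```

```text
16.0333 [ 0.4139 -0.3011  0.0947] q [-0.7338 -0.0619  2.0714  0.      1.132   0.8759] F [-0.1577 -0.5441 -0.4197] 0.020608988289036536
[[ 0.9992 -0.0389 -0.    ]
 [-0.0389 -0.9992  0.    ]
 [-0.     -0.     -1.    ]]
```

Emit:
carry_out(
  steps="0 0 0.08 0 0 0;0 0 0 0 0 0;0 0 0 0 0 0;0 0 0 0 0 0;0 0 0 0 0 0",
)

```text
time_s: 16.45
position: [0.4138, -0.301, 0.0962]
tcp_rot: [-3.141, 0.061, 0.0]
ft_force: [0.8, -0.8, -2.0]
width: 0.0178
grip_force: 30.0
```

The grip is held at 30 N with a width of 17.8 mm. Tipping the lid about its far edge.

Emit:
carry_out(
  steps="0.016 0 0.24 0.015 0.39 0;0.026 0 0.24 0.015 0.39 0;0.036 0 0.236 0.015 0.39 0;0.045 0 0.235 0.015 0.39 0;0 0 0 0 0 0;0 0 0 0 0 0",
)

```text
time_s: 16.95
position: [0.4168, -0.3011, 0.1153]
tcp_rot: [-3.129, 0.06, 0.243]
ft_force: [-0.8, 0.2, -1.1]
width: 0.0175
grip_force: 30.0
```

Emit:
carry_out(
  steps="0.054 0 0.232 0.015 0.39 0;0.063 0 0.23 0.015 0.39 0;0.072 0 0.225 0.015 0.39 0;0.08 0 0.22 0.015 0.39 0;0 0 0 0 0 0;0 0 0 0 0 0;0 0 0 0 0 0",
)

```text
time_s: 17.53
position: [0.4212, -0.3009, 0.1329]
tcp_rot: [-3.096, 0.06, 0.487]
ft_force: [0.3, -0.2, -1.5]
width: 0.018
grip_force: 30.0
```

```bash
python3 st.py
python3 - <<'E'
from h import *
a=ctrl.grab_frame("side")[110:245,230:410];b=ctrl.grab_frame("wrist")
save("tip",np.hstack([cv2.resize(a,(400,300)),cv2.resize(b,(400,300))]))
E
```

```text
17.5333 [ 0.4212 -0.3009  0.1329] q [-0.631   0.086   1.8768 -0.1731  1.4424  1.0238] F [ 0.3192 -0.2133 -1.4839] 0.017975696635787627
[[ 0.951  -0.0391 -0.3067]
 [-0.037  -0.9992  0.0125]
 [-0.3069 -0.0005 -0.9517]]
```

View pics/tip.png

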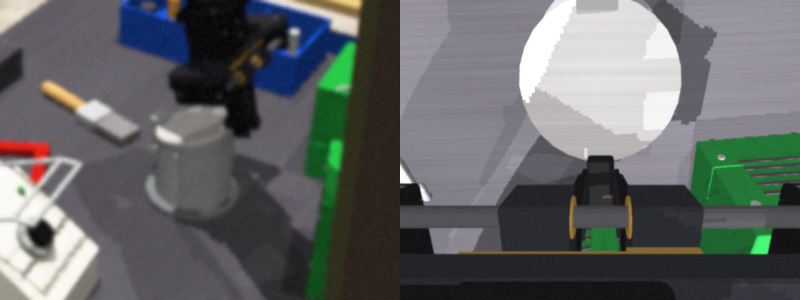

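The tip picture shows the lid tilted about 18° in the grip with its far edge still under the clip, and forces near zero. Drawing it toward the grip side, then lifting.

Emit:
carry_out(
  steps="-0.25 0.008 0.01 0 0 0;-0.25 0.008 0.01 0 0 0;-0.25 0.008 0.01 0 0 0;-0.25 0.008 0.01 0 0 0;0 0 0 0 0 0;0 0 0 0 0 0",
)

```text
time_s: 18.13
position: [0.4014, -0.3005, 0.1344]
tcp_rot: [-3.097, 0.061, 0.487]
ft_force: [0.0, -0.1, -0.8]
width: 0.0177
grip_force: 30.0
```

Emit:
carry_out(
  steps="0 0 0.25 0 0 0;0 0 0.25 0 0 0;0 0 0.25 0 0 0;0 0 0.25 0 0 0;0 0 0 0 0 0",
)

```text
time_s: 18.55
position: [0.4027, -0.301, 0.156]
tcp_rot: [-3.099, 0.06, 0.484]
ft_force: [0.8, -0.5, 0.6]
width: 0.0176
grip_force: 30.0
```

Emit:
carry_out(
  steps="0 0 0.9 0 0 0;0 0 0.9 0 0 0;0 0 0.9 0 0 0;0 0 0.9 0 0 0;0 0 0.9 -0.015 -0.39 0;0 0 0.9 -0.015 -0.39 0;0 0 0.9 -0.015 -0.39 0;0 0 0.9 -0.015 -0.39 0;0 0.3 0 -0.015 -0.39 0;0 0.6 0 -0.015 -0.39 0;0.1 0.9 0 -0.015 -0.39 0;0.1 1 0 -0.015 -0.39 0;0.1 1 0 0 0 0;0.1 1 0 0 0 0;0.1 1 0 0 0 0;0.1 1 0 0 0 0;0.1 1 0 0 0 0;0.1 1 0 0 0 0;0.1 1 0 0 0 0;0.1 1 0 0 0 0",
)

```text
time_s: 20.22
position: [0.4216, -0.0834, 0.2984]
tcp_rot: [3.141, -0.061, 0.0]
ft_force: [0.1, 1.1, -1.6]
width: 0.0174
grip_force: 30.0
```

Emit:
carry_out(
  steps="0.1 1 0 0 0 0;0.1 1 0 0 0 0;0.1 1 0 0 0 0;0.1 1 0 0 0 0;0.1 1 0 0 0 0;0.1 1 0 0 0 0;0.1 1 0 0 0 0;0.1 1 0 0 0 0;0.1 1 0 0 0 0;0.1 1 0 0 0 0;0.1 1 0 0 0 0;0.1 1 0 0 0 0;0.1 1 0 0 0 0;0.1 1 0 0 0 0;0.1 1 0 0 0 0;0.1 1 0 0 0 0;0.1 1 0 0 0 0;0.1 0.8 0 0 0 0;0 0.4 0 0 0 0;0 0 0 0 0 0",
)

```text
time_s: 21.88
position: [0.4575, 0.2806, 0.298]
tcp_rot: [3.141, -0.058, -0.001]
ft_force: [0.5, -0.4, -0.8]
width: 0.0177
grip_force: 30.0
```

```bash
python3 st.py
python3 - <<'E'
from h import *
ctrl.grab_frame("scene")
print([(x["confidence"],x["xy"],x["pixels"].sum()) for x in ctrl.trace("scene","lid")[:3]])
E
```

```text
21.8833 [0.4575 0.2806 0.298 ] q [ 0.4501 -0.1636  1.8129  0.0002  1.4931  2.0579] F [ 0.4908 -0.4352 -0.7892] 0.017740153490805943
[[ 0.9993 -0.037  -0.0008]
 [-0.037  -0.9993 -0.0002]
 [-0.0008  0.0002 -1.    ]]
[(0.95, [310.3, 90.1], np.int64(631)), (0.48, [352.6, 131.2], np.int64(315))]
```

Emit:
carry_out(
  steps="0.12 0.99 -0.5 0 0 0;0.12 0.99 -1 0 0 0;0 0 -1 0 0 0;0 0 -1 0 0 0;0 0 -1 0 0 0;0 0 -1 0 0 0;0 0 -1 0 0 0;0 0 -1 0 0 0;0 0 -1 0 0 0;0 0 -1 0 0 0;0 0 -1 0 0 0;0 0 -0.5 0 0 0;0 0 0 0 0 0;0 0 0 0 0 0;0 0 0 0 0 0",
)

```text
time_s: 23.23
position: [0.4636, 0.3194, 0.0799]
tcp_rot: [-3.14, 0.062, -0.003]
ft_force: [0.9, -0.6, -1.0]
width: 0.018
grip_force: 30.0
```

```bash
python3 st.py
python3 - <<'E'
from h import *
from scipy.spatial.transform import Rotation as R
s=ctrl.sense();T=np.array(s["position"]);M=R.from_rotvec(s["tcp_rot"]).as_matrix()
P=cam("wrist");img=ctrl.grab_frame("wrist")
a=np.linspace(0,2*np.pi,60)
for rad in(.052,):
  for t in a:
    p=T+M@np.array([.072+rad*np.cos(t),rad*np.sin(t),.002]);u=proj(None,p,P)
    if 0<u[1]<420: img[int(u[1]),int(u[0])]=(255,0,255)
side=ctrl.grab_frame("side")
for p in[(.11,.1),(-.11,.1),(-.11,-.1),(.11,-.1),(0,0)]: 
    c,sn=np.cos(-.182),np.sin(-.182)
    q=np.array([.5339+c*p[0]-sn*p[1],.3173+sn*p[0]+c*p[1],.004])
    for im,PP in((img,P),(side,cam("side"))): 
        u=proj(None,q,PP); cv2.circle(im,(int(u[0]),int(u[1])),3,(255,255,0),-1)
save("plc",np.hstack([cv2.resize(img,(400,300)),cv2.resize(side[240:420,40:280],(400,300))]))
E
```

```text
23.2333 [0.4636 0.3194 0.0799] q [ 0.5079  0.0688  1.9682 -0.      1.1021  2.118 ] F [ 0.9217 -0.6225 -1.0294] 0.01795973770391098
[[ 0.9992 -0.0394  0.0022]
 [-0.0394 -0.9992  0.0012]
 [ 0.0022 -0.0013 -1.    ]]
```

View pics/plc.png

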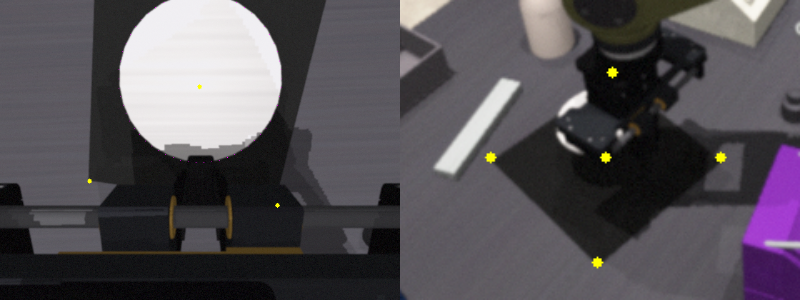

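The picture shows the lid level and its predicted outline on the disc, above the mat centre. Lowering it slowly.

Emit:
carry_out(
  steps="-0.05 0.04 -0.6 0 0 0;0 0 -0.6 0 0 0;0 0 -0.6 0 0 0;0 0 -0.5 0 0 0;0 0 -0.3 0 0 0;0 0 0 0 0 0;0 0 0 0 0 0;0 0 0 0 0 0",
)

```text
time_s: 24.0
position: [0.4619, 0.3202, 0.0266]
tcp_rot: [-3.141, 0.061, -0.001]
ft_force: [0.5, 1.2, -0.9]
width: 0.0177
grip_force: 30.0
```

```bash
python3 st.py
```

```text
24.0 [0.4619 0.3202 0.0266] q [0.5105 0.1412 1.9932 0.     1.0066 2.1202] F [ 0.4992  1.2469 -0.8603] 0.017728813209325494
[[ 0.9992 -0.0389  0.0005]
 [-0.0389 -0.9992  0.0003]
 [ 0.0005 -0.0003 -1.    ]]
```

Emit:
carry_out(
  steps="0 0 -0.1 0 0 0;0 0 -0.1 0 0 0;0 0 -0.1 0 0 0;0 0 0 0 0 0;0 0 0 0 0 0",
)

```text
time_s: 24.42
position: [0.4615, 0.3199, 0.0202]
tcp_rot: [3.141, -0.061, -0.0]
ft_force: [0.7, 0.8, -1.0]
width: 0.0178
grip_force: 30.0
```

Emit:
carry_out(
  steps="0 0 -0.05 0 0 0;0 0 0 0 0 0;0 0 -0.05 0 0 0;0 0 0 0 0 0;0 0 0 0 0 0",
)

```text
time_s: 24.83
position: [0.4615, 0.3199, 0.0182]
tcp_rot: [3.141, -0.061, -0.0]
ft_force: [-0.1, 0.3, -1.9]
width: 0.0175
grip_force: 30.0
```

Emit:
carry_out(
  steps="0 0 -0.04 0 0 0;0 0 0 0 0 0;0 0 0 0 0 0",
)

```text
time_s: 25.08
position: [0.4615, 0.3199, 0.0174]
tcp_rot: [3.141, -0.061, -0.0]
ft_force: [-0.3, -0.8, -1.4]
width: 0.0177
grip_force: 30.0
```

Emit:
carry_out(
  steps="0 0 -0.03 0 0 0;0 0 0 0 0 0;0 0 0 0 0 0",
)

```text
time_s: 25.33
position: [0.4617, 0.32, 0.017]
tcp_rot: [-3.141, 0.061, -0.0]
ft_force: [0.2, -1.2, -1.0]
width: 0.0175
grip_force: 30.0
```

Emit:
carry_out(
  steps="0 0 -0.03 0 0 0;0 0 0 0 0 0;0 0 0 0 0 0",
)

```text
time_s: 25.58
position: [0.4617, 0.3201, 0.0168]
tcp_rot: [-3.141, 0.061, -0.0]
ft_force: [-2.2, -0.7, 4.2]
width: 0.0178
grip_force: 30.0
```

Emit:
carry_out(
  steps="0 0 -0.03 0 0 0;0 0 0 0 0 0;0 0 0 0 0 0",
)

```text
time_s: 25.83
position: [0.4616, 0.3201, 0.0167]
tcp_rot: [3.141, -0.061, -0.0]
ft_force: [-5.5, -2.9, 7.8]
width: 0.0178
grip_force: 30.0
```

The lid has touched down. Relieving the force a little, then releasing.

Emit:
carry_out(
  steps="0 0 0.03 0 0 0;0 0 0 0 0 0",
)

```text
time_s: 26.0
position: [0.4617, 0.3201, 0.0168]
tcp_rot: [-3.141, 0.061, -0.001]
ft_force: [-3.4, -0.5, 5.0]
width: 0.0182
grip_force: 30.0
```

Emit:
carry_out(
  steps="0 0 0 0 0 0;0 0 0 0 0 0;0 0 0 0 0 0;0 0 0 0 0 0;0 0 0 0 0 0;0 0 0 0 0 0;0 0 0 0 0 0;0 0 0 0 0 0;0 0 0.3 0 0 0;0 0 0.6 0 0 0;0 0 1 0 0 0;0 0 1 0 0 0;0 0 1 0 0 0;0 0 1 0 0 0;0 0 1 0 0 0;0 0 1 0 0 0;0 0 1 0 0 0;0 0 1 0 0 0;0 0 0 0 0 0;0 0 0 0 0 0",
  fingers=0,
)

```text
time_s: 27.67
position: [0.4624, 0.3204, 0.1967]
tcp_rot: [-3.139, 0.061, -0.006]
ft_force: [-0.6, -0.6, -0.2]
width: 0.0951
grip_force: 0.0
```

```bash
python3 st.py
python3 - <<'E'
from fit import *
P=cam("wrist");img=ctrl.grab_frame("wrist")
r=ctrl.trace("wrist","lid")
print([(x["confidence"],x["xy"],x["pixels"].sum()) for x in r[:3]])
v=fit(LID,[(r[0]["pixels"].astype(np.float32),P)],[.5335,.317,.004,-.039],"lid",True)
sc=ctrl.grab_frame("scene")
save("end",np.hstack([cv2.resize(img,(400,300)),cv2.resize(sc[60:360,120:520],(400,300))]))
E
```

```text
27.6667 [0.4624 0.3204 0.1967] q [ 0.5106 -0.0515  1.8797 -0.      1.3089  2.1202] F [-0.591  -0.6297 -0.2237] 0.09514422882708053
[[ 0.9992 -0.0389  0.0038]
 [-0.0389 -0.9992  0.0021]
 [ 0.0037 -0.0023 -1.    ]]
[(0.94, [279.0, 119.9], np.int64(9820))]
lid [ 0.5338  0.3173  0.0087 -0.039 ] yaw deg -2.234695646338042 IoU 0.9478238452397764
```

View pics/end.png

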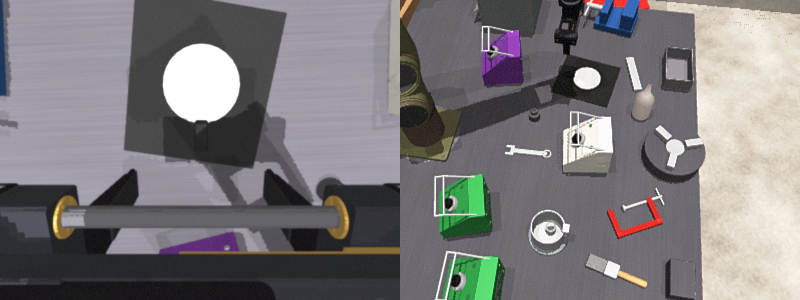

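The end picture shows the lid flat, grip up, on the middle of the mat (the fit is within 1 mm of its centre). The tap holder is in the open pot, the other things are in place, and the arm is clear.

```bash
python3 -c "
from rig import ctrl
print(ctrl.sign_off())"
```

```text
the job is handed in; nothing more can be done
None
```

The job is handed in, at about 28 s of the 64 s allowed: the button was pressed fully down and came back up with the lid still on, the lid now lies flat and grip up on the middle of the mat, and the tap holder is still in the pot with the other loose things where they were.

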